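# Unlock a pump's bayonet strainer cover and take it out

### The job

Take the strainer out of the black pump housing: work its yellow-eared bayonet cover round anticlockwise (seen from above), through the sprung catch and on to its end stop, then lift the strainer straight out by the knob. Stand it upright in the empty blue tray, set down rather than dropped, let go, and leave everything else on the bench where it is.

Things in the scene. Friction and masses are not known exactly. Their poses are not given: they have to be found in the camera images.
- housing: Fixed black pump housing, a round pot 160 mm across, 100 mm tall, flat on top, with a horizontal side port (60 mm across, centred 45 mm up) reaching 120 mm from the axis along its own +x. Origin: on its vertical axis, at table height. The ring with the lug slots and end stop is hidden in its mouth at no fixed angle to the housing.
- housing_mouth (a point): Centre of the housing's top. Anticlockwise seen from above (+z), the cover meets first a sprung catch, felt over some 20 degrees, that gives way again, then a solid end stop where force rises steeply. The stop lies at a hidden angle, 60 to 105 degrees from the start and some 55 after the catch is first felt. Only within 7 degrees of it does the cover lift out. Clockwise is a dead end.
- cover: Loose strainer with bayonet cover, 280 to 460 g, 126 mm tall. Origin: centre of the basket's flat underside, z up along the axis. White basket 54 mm across, 0 to 47 mm up; grey neck 64 mm across with two hidden lugs (to 40 mm off the axis, 48 to 56 mm up, along +x and -x); grey flange 104 mm across, 70 to 78 mm up. Locked at the start: flange on the housing's top, origin at z = 30 mm.
- cover_ear (a point): Middle of the +x ear, 55 mm off the axis, 83 mm above the cover's origin. Two yellow upright ears lie along the cover's own +x and -x, each 14 mm thick, from 38 to 72 mm off the axis and 72 to 94 mm up. A closed fingertip can push one round. Push needed 60 mm off the axis: 1 to 4 N, and 5 to 12 N at the sprung catch.
- cover_knob (a point): Centre of the top face of the cover's round yellow knob, 30 mm across, from 78 to 126 mm above the cover's origin; for lifting. While locked the cover turns but lifts only 2 mm.
- blue_tray: Fixed empty blue tray, 170 x 170 mm outside, walls 5 mm thick and 30 mm tall, floor 5 mm thick. Origin: centre of its underside, on the table.
- grey_tray: Fixed grey tray of the same size with bolts in it; not the place for the strainer.
- tube: Bystander: white plastic tube standing upright, 40 mm across, 120 mm tall. Origin: centre of its underside.
- grease: Bystander: jar, 60 mm across, 90 mm tall. Origin: centre of its underside.
- seal: Bystander: flat black rubber ring, 92 mm across, 6 mm thick. Origin: centre of its underside.
- impeller: Bystander: black impeller, 90 mm across, 24 mm tall. Origin: centre of its underside.
- screwdriver: Bystander: yellow screwdriver lying flat along its own x, 220 mm long.
- wrench: Bystander: steel wrench lying flat along its own x, 180 mm long.
- flange: Bystander: steel flange ring lying flat, 110 mm across, 12 mm thick. Origin: centre of its underside.
There are look-alikes about, which are no part of the job. What is shaped like the cover but pink is not meant.

How it is judged (in metres and radians):
On the way:
1. the strainer has been lifted out above the housing, still upright (z of cover in the frame of housing above 0.075 m and horizontal distance between cover and housing below 0.05 m and angle between cover's own z axis and vertical below 0.3 rad), for 0.05 s.
At the end, for the whole second after the job is handed in: The strainer stands upright (within 0.1 rad) on the floor of the blue tray, its whole foot inside the walls (axis within 52 mm of the tray's centre along each side), at rest and let go; nothing else has been displaced (x of cover in the frame of blue_tray between -0.052 and 0.052 m and y of cover in the frame of blue_tray between -0.052 and 0.052 m and z of cover in the frame of blue_tray below 0.01 m and angle between cover's own z axis and vertical below 0.1 rad and linear speed of cover below 0.02 m/s); the robot touches nothing.
It fails at once if the strainer is dropped: it moves faster than 0.6 m/s while the fingers do not touch it (linear speed of cover above 0.6 m/s and contact force between the fingers and cover below 0.1 N).
It fails at once if a loose bystander is displaced by more than 30 mm (distance of any of tube, grease, seal, impeller, screwdriver, wrench, flange from where it was at the start of the episode above 0.03 m).
It also fails if it takes over 72 s, if anything falls off the work surface, if the arm or the gripper's body presses on something with over 40 N, if the wrist force passes 120 N, or if a joint passes its speed limit or range.

### The arm

A 6-joint arm with a two-finger parallel gripper is mounted at the origin on the work surface. World frame = base frame: x ahead of the robot, y to its left, z up, the work surface at z = 0. Lengths are in m, angles in degrees, forces in N, time in s.
With the tool pointing down it reaches from about 0.325 to 0.85 m from the base axis. Payload 15.5 kg.
Tool frame: the origin (TCP) lies at the very end of the fingers, on their centre line; the grasp point (between the pads) lies arm.grip_depth behind it (arm.grip_depth is the distance from the TCP to the grasp point, in m); z points along the fingers, y is the line along which they close (so a half turn about z gives the same grasp; the last joint's range is limited). The gripper opens to 91 mm and grips with 3 to 60 N. Pads are 32 mm wide; open, the fingers measure 118 mm over their backs; the gripper's body (76 mm by 178 mm) begins 60 mm behind the grasp point.
Start: joints at [59.502, 28.281, 77.091, -0, 74.628, -5.472], TCP at [0.264, 0.566, 0.214] pointing down, gripper open.
Joint ranges: [-166.48, 166.48], [-47.26, 123.95], [12.59, 153.08], [-70.14, 250.14], [6.76, 159.57], [-176.63, 176.63]. Speed limits (degrees/s): [108.29, 108.29, 147.25, 172.46, 172.46, 172.46].

### API

Orientations are given as a 3x3 rotation matrix whose columns are the frame's x, y, z axes.
In Python, from rig import arm gives the robot as it stands. Calls block until the motion is done:
- arm.move_to(position, orientation): joint-space move of the TCP to a pose.
- arm.move_l(position, orientation=None, feed=0.15): straight line of the TCP; orientation=None keeps the orientation; feed is the mean speed in m/s.
- arm.move_joints(angles): joint-space move.
- arm.grip(opening): finger opening in m; the grip force is fixed at half the most; returns when the fingers have stopped.
- arm.sleep(seconds).
- arm.solve_ik(position, orientation): joint angles nearest the present ones, or None.
- arm.snapshot(name): name is "scene" or "side" or "wrist"; returns the picture (480x640x3 uint8, red, green, blue); there is no depth.
- arm.get_calibration(name): a dict with "intrinsics" (3x3 intrinsics, pixels), "cam_to_world" (4x4, takes a point from camera to world coordinates). Camera axes: x right, y down, z forward; pixel columns grow to the right and rows downward; lengths in m; the calibration is good to about 2 mm. A picture is of the moment at which its call begins: read the wrist's pose just before it. get_calibration takes no time and is no camera call; for the wrist camera it gives the pose at the moment of the call.
A pose or a line that the arm cannot do raises arm.Unreachable and nothing moves.
- arm.sign_off(): hands the job in; it is judged then, once.
Readings, each from a call of its own:
- arm.current_t(): time.
- arm.current_joint_positions(): joint angles.
- arm.current_dq(): joint speeds.
- arm.current_tau(): joint torques, N m.
- arm.current_ee_pos(): TCP position.
- arm.current_tool_rot(): TCP orientation.
- arm.current_force(): force on the tool from outside, world axes, zero at the start.
- arm.current_torque(): the same for the moment, N m.
- arm.current_width(): finger opening in m.
- arm.current_grasp_force(): force on a finger pad.
Only numpy, scipy, OpenCV 4.12 (cv2) and the standard library are available. Lean on these libraries where they do the work, as an engineer would, in place of code of your own. Each camera call takes 0.05 s, during which the arm holds its last target. There are 200 camera calls.

## Working session

There is one attempt and no reset: what is moved stays moved. The work goes in short steps, each a Python script; the robot and the scene stay as the last script left them, time stands still between calls to the robot, and variables do not carry over. Pictures are saved under pics/ and viewed, at most 10 in all, crops included, and the job is handed in when it is done.

```bash
ls; mkdir -p pics; python3 - <<'E'
from rig import arm
import cv2,numpy as np
print(arm.grip_depth,arm.current_t(),arm.current_tool_rot(),arm.current_width())
for n in("scene","side","wrist"):
    c=arm.get_calibration(n);print(n,c)
    cv2.imwrite(f"pics/{n}.png",arm.snapshot(n)[:,:,::-1])
E
```

```text
pics
0.0188 0.0 [[-9.06116557e-01  4.23027685e-01 -6.02800115e-04]
 [ 4.23028106e-01  9.06115892e-01 -1.10103168e-03]
 [ 8.04398818e-05 -1.25266442e-03 -9.99999212e-01]] 0.09136257423789777
scene {'intrinsics': array([[490.21429667,   0.        , 320.82284333],
       [  0.        , 490.21429667, 238.52841761],
       [  0.        ,   0.        ,   1.        ]]), 'cam_to_world': array([[-0.73084119,  0.56998091, -0.37549023,  0.89005539],
       [ 0.68250154,  0.61665649, -0.39233459,  0.43924138],
       [ 0.00792526, -0.54300694, -0.83969081,  1.06118516],
       [ 0.        ,  0.        ,  0.        ,  1.        ]])}
side {'intrinsics': array([[589.31079041,   0.        , 320.50275195],
       [  0.        , 589.31079041, 245.96097808],
       [  0.        ,   0.        ,   1.        ]]), 'cam_to_world': array([[ 0.77149589, -0.40363684,  0.49180422, -0.28568041],
       [-0.63588209, -0.46346053,  0.61713719, -0.90498725],
       [-0.02116746, -0.7888483 , -0.61422333,  1.01590448],
       [ 0.        ,  0.        ,  0.        ,  1.        ]])}
wrist {'intrinsics': array([[357.33520152,   0.        , 318.49736747],
       [  0.        , 357.33520152, 240.287706  ],
       [  0.        ,   0.        ,   1.        ]]), 'cam_to_world': array([[ 4.22230144e-01,  8.80894354e-01,  2.13885113e-01,
         2.04256723e-01],
       [ 9.06488649e-01, -4.10260052e-01, -9.98249441e-02,
         5.94777318e-01],
       [-1.86712122e-04,  2.36033528e-01, -9.71744894e-01,
         3.83713069e-01],
       [ 0.00000000e+00,  0.00000000e+00,  0.00000000e+00,
         1.00000000e+00]])}
```

View pics/scene.png

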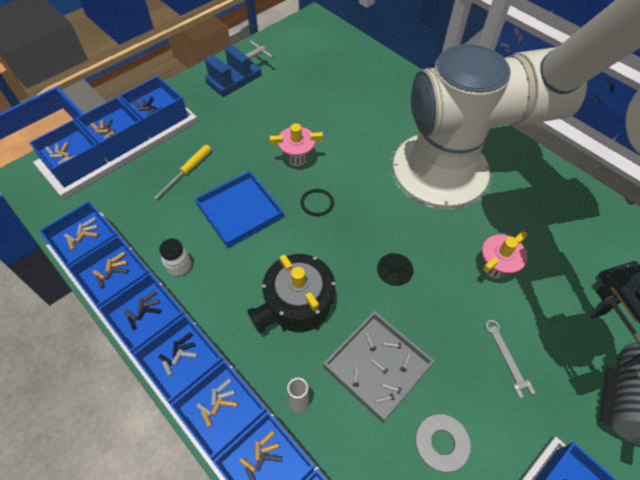

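View pics/side.png

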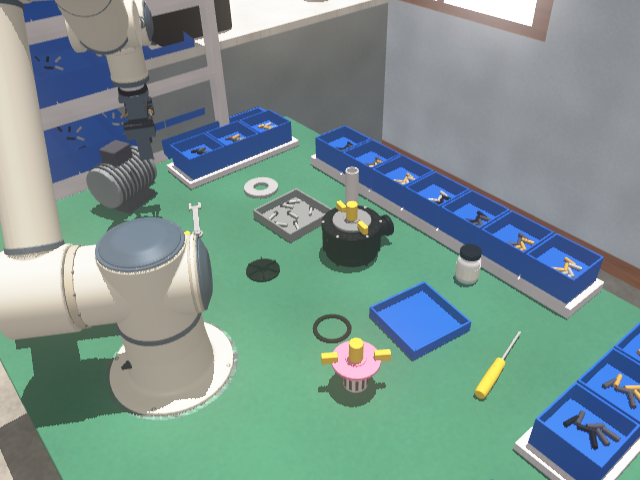

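Scene view: the housing is at about (298,292), with the knob at (298,275) and ears at (286,261) and (312,300). The empty blue tray is at (240,208). The pink look-alikes are at (297,140) and (504,255). The side view agrees: housing at (352,235), tray at (420,320).

```bash
cat > h.py <<'E'
from rig import arm
import cv2,numpy as np
def ray(c,uv,z):
    K,T=c["intrinsics"],c["cam_to_world"]
    d=T[:3,:3]@np.linalg.inv(K)@np.array([uv[0],uv[1],1.]);o=T[:3,3]
    return (o+d*(z-o[2])/d[2])[:2]
def proj(c,p):
    K,T=c["intrinsics"],c["cam_to_world"]
    q=K@(T[:3,:3].T@(np.asarray(p)-T[:3,3]));return q[:2]/q[2]
def tri(cs,uvs):
    P=[c["intrinsics"]@np.linalg.inv(c["cam_to_world"])[:3] for c in cs]
    X=cv2.triangulatePoints(P[0],P[1],np.float64(uvs[0]).reshape(2,1),np.float64(uvs[1]).reshape(2,1));return (X[:3]/X[3]).ravel()
def mask(im,col):
    h=cv2.cvtColor(im,cv2.COLOR_RGB2HSV)
    r={"yellow":((18,130,90),(35,255,255)),"blue":((105,150,60),(125,255,255))}[col]
    return cv2.inRange(h,*r)
def blobs(m,amin=15):
    n,l,s,c=cv2.connectedComponentsWithStats(m)
    return [(s[i,4],c[i].round(1),s[i,:4]) for i in range(1,n) if s[i,4]>=amin],l
def down(a):  # tool pointing down, tool y axis at world angle a (deg)
    a=np.radians(a);y=np.array([np.cos(a),np.sin(a),0]);z=np.array([0,0,-1.])
    return np.column_stack([np.cross(y,z),y,z])
E
python3 - <<'E'
from h import *
for n in("scene","side"):
    im=cv2.imread(f"pics/{n}.png")[:,:,::-1].copy();c=arm.get_calibration(n)
    print(n)
    for b in blobs(mask(im,"yellow"))[0]:
        print(b, ray(c,b[1],.113).round(3))
    m=mask(im,"blue");_,l=cv2.connectedComponents(m)
    p=(240,208) if n=="scene" else (420,320)
    cn=max(cv2.findContours((l==l[p[1],p[0]]).astype(np.uint8),cv2.RETR_EXTERNAL,cv2.CHAIN_APPROX_NONE)[0],key=cv2.contourArea)
    print("tray",cv2.contourArea(cn),cv2.approxPolyDP(cn,6,True).reshape(-1,2).tolist())
    for q in cv2.approxPolyDP(cn,6,True).reshape(-1,2): print(q,ray(c,q,.03).round(3),ray(c,q,0).round(3))
E
```

```text
scene
(np.int32(41), array([ 99. , 128.9]), array([ 92, 123,  16,  10], dtype=int32)) [ 0.664 -0.663]
(np.int32(166), array([295.7, 131.9]), array([290, 123,  11,  19], dtype=int32)) [ 0.283 -0.298]
(np.int32(94), array([316.5, 135.9]), array([310, 132,  13,   9], dtype=int32)) [ 0.252 -0.25 ]
(np.int32(89), array([275.4, 139. ]), array([270, 135,  12,  10], dtype=int32)) [ 0.34  -0.315]
(np.int32(38), array([ 63.2, 150.2]), array([ 58, 144,  10,  12], dtype=int32)) [ 0.77  -0.657]
(np.int32(329), array([195.5, 158.8]), array([180, 145,  31,  30], dtype=int32)) [ 0.536 -0.4  ]
(np.int32(65), array([ 85. , 234.6]), array([ 76, 231,  21,  10], dtype=int32)) [ 0.858 -0.381]
(np.int32(317), array([511.7, 243.3]), array([500, 231,  27,  25], dtype=int32)) [0.153 0.303]
(np.int32(25), array([ 70.8, 244.1]), array([ 68, 240,   6,   9], dtype=int32)) [ 0.894 -0.379]
(np.int32(68), array([113.4, 260.6]), array([107, 253,  17,  18], dtype=int32)) [ 0.846 -0.275]
(np.int32(120), array([285.5, 261.8]), array([280, 255,  12,  15], dtype=int32)) [ 0.566 -0.012]
(np.int32(111), array([490.1, 264.6]
[... 1787 characters left out ...]
, dtype=int32)) [ 0.305 -0.354]
(np.int32(165), array([328.8, 357.6]), array([321, 353,  17,  11], dtype=int32)) [ 0.218 -0.29 ]
(np.int32(524), array([489.5, 378.1]), array([475, 358,  30,  40], dtype=int32)) [ 0.419 -0.53 ]
(np.int32(39), array([618. , 379.4]), array([615, 375,   7,  10], dtype=int32)) [ 0.602 -0.69 ]
(np.int32(32), array([633. , 386.8]), array([626, 386,  14,   3], dtype=int32)) [ 0.607 -0.717]
tray 3908.0 [[424, 281], [370, 307], [425, 353], [468, 330], [470, 321]]
[424 281] [ 0.609 -0.196] [ 0.636 -0.175]
[370 307] [ 0.442 -0.176] [ 0.464 -0.154]
[425 353] [ 0.433 -0.361] [ 0.455 -0.344]
[468 330] [ 0.559 -0.377] [ 0.585 -0.361]
[470 321] [ 0.585 -0.362] [ 0.612 -0.345]
```

```bash
python3 - <<'E'
from h import *
arm.move_to([0.56,0.045,0.28],down(-110)); arm.grip(0.0)
arm.sleep(.3)
c=arm.get_calibration("wrist");im=arm.snapshot("wrist");cv2.imwrite("pics/w1.png",im[:,:,::-1])
np.save("w1c.npy",c,allow_pickle=True)
print(arm.current_t(),arm.current_ee_pos(),arm.current_joint_positions(),arm.current_force(),arm.current_width())
for b in blobs(mask(im,"yellow"),100)[0]: print(b,ray(c,b[1],.124).round(4),ray(c,b[1],.156).round(4))
E
```

```text
4.025 [0.55999037 0.04499257 0.28000125] [-1.49706200e+00  1.97757942e+01  8.06539349e+01  1.21287910e-03
  7.95707944e+01  1.08502801e+02] [ 0.27561856 -0.26319468 -1.00111926] 0.0005912799688968624
(np.int32(402), array([10.2, 18.7]), array([ 2,  0, 16, 39], dtype=int32)) [0.8088 0.2237] [0.7904 0.204 ]
(np.int32(286), array([27.5, 14. ]), array([17,  0, 22, 31], dtype=int32)) [0.8069 0.2086] [0.7887 0.1904]
(np.int32(627), array([372.4, 198.9]), array([353, 188,  39,  21], dtype=int32)) [ 0.5674 -0.0093] [ 0.5727 -0.0061]
(np.int32(1022), array([313. , 212.8]), array([296, 194,  35,  38], dtype=int32)) [0.5738 0.0462] [0.5785 0.0439]
(np.int32(628), array([255.2, 217.6]), array([237, 208,  38,  21], dtype=int32)) [0.5879 0.098 ] [0.5912 0.0907]
(np.int32(224), array([304.5, 312.4]), array([303, 281,   5,  63], dtype=int32)) [0.4835 0.0883] [0.497  0.0819]
(np.int32(119), array([332.3, 294.9]), array([330, 281,   5,  30], dtype=int32)) [0.4915 0.0563] [0.5043 0.0531]
(np.int32(103), array([332.5, 329.4]), array([330, 314,   5,  30], dtype=int32)) [0.4567 0.0684] [0.4729 0.064 ]
(np.int32(5333), array([278.6, 365.7]), array([ 70, 355, 376,  19], dtype=int32)) [0.4371 0.134 ] [0.4552 0.1231]
```

View pics/w1.png

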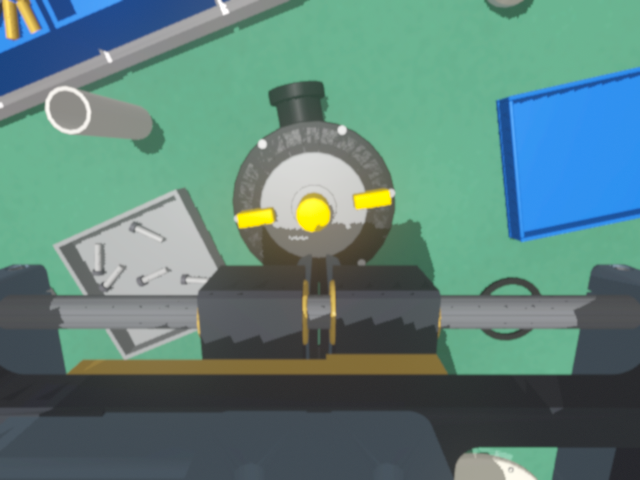

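The wrist view shows the ears at (255,218) and (372,199), with the knob at (313,213). That puts the axis at about (0.578, 0.044) and the ears along 79°. I'll push now.

```bash
cat > push.py <<'E'
from h import *
C=np.array([.5777,.0444]);R=.058
def pose(th,z=.1125):
    t=np.radians(th);return [*(C+R*np.array([np.cos(t),np.sin(t)])),z],down(th-180)
E
python3 - <<'E'
from push import *
arm.move_to(*pose(46,.18)); arm.move_l(*pose(46),feed=.1); arm.sleep(.2)
f0=np.array(arm.current_force());print(arm.current_t(),f0)
log=[]
th=46
while th<190:
    th+=2.5
    p,o=pose(th); arm.move_l(p,o,feed=.04)
    t=np.radians(th);f=np.array(arm.current_force())-f0
    ft=f@[np.sin(t),-np.cos(t),0]; fr=f@[np.cos(t),np.sin(t),0]
    log.append((th,round(ft,1),round(fr,1),round(f[2],1)))
    if ft>16 or arm.current_t()>45 or abs(f[2])>20: break
print(arm.current_t(),*log,sep="\n")
E
```

```text
5.6083 [ 0.29588916  0.61085179 -0.23523722]
14.6083
(48.5, np.float64(0.0), np.float64(-1.3), np.float64(0.1))
(51.0, np.float64(-0.3), np.float64(-0.1), np.float64(-0.3))
(53.5, np.float64(-0.2), np.float64(-0.9), np.float64(-0.4))
(56.0, np.float64(0.8), np.float64(-0.7), np.float64(1.2))
(58.5, np.float64(-0.1), np.float64(-0.2), np.float64(0.3))
(61.0, np.float64(0.2), np.float64(0.1), np.float64(-0.3))
(63.5, np.float64(0.5), np.float64(-0.6), np.float64(0.8))
(66.0, np.float64(0.1), np.float64(-0.3), np.float64(0.1))
(68.5, np.float64(1.1), np.float64(-0.8), np.float64(1.2))
(71.0, np.float64(2.8), np.float64(-0.8), np.float64(-0.4))
(73.5, np.float64(4.1), np.float64(-1.1), np.float64(1.5))
(76.0, np.float64(4.2), np.float64(2.3), np.float64(1.5))
(78.5, np.float64(5.8), np.float64(1.7), np.float64(3.6))
(81.0, np.float64(4.6), np.float64(3.5), np.float64(2.0))
(83.5, np.float64(2.4), np.float64(3.1), np.float64(2.6))
(86.0, np.float64(-0.8), np.float64(0.2), np.float64(-0.2))
(88.5, np.float64(0.1), np.float64(-1.4), np.float64(-0.3))
(91.0, np.float64(0.4), np.float64(-1.3)
[... 404 characters left out ...]
), np.float64(-1.2), np.float64(0.5))
(111.0, np.float64(-0.5), np.float64(-0.7), np.float64(1.2))
(113.5, np.float64(0.4), np.float64(-1.0), np.float64(-0.4))
(116.0, np.float64(-0.1), np.float64(-1.0), np.float64(0.8))
(118.5, np.float64(-0.4), np.float64(-0.4), np.float64(0.5))
(121.0, np.float64(-0.5), np.float64(-0.1), np.float64(1.0))
(123.5, np.float64(1.2), np.float64(1.0), np.float64(1.2))
(126.0, np.float64(5.2), np.float64(3.5), np.float64(3.1))
(128.5, np.float64(7.6), np.float64(7.2), np.float64(7.1))
(131.0, np.float64(8.0), np.float64(3.1), np.float64(6.5))
(133.5, np.float64(14.2), np.float64(8.5), np.float64(9.6))
(136.0, np.float64(23.8), np.float64(14.8), np.float64(11.9))
```

```bash
python3 - <<'E'
from h import *
im=arm.snapshot("scene")[200:360,200:420];cv2.imwrite("pics/s2.png",cv2.resize(im,None,fx=3,fy=3,interpolation=cv2.INTER_CUBIC)[:,:,::-1])
print(arm.current_ee_pos(),arm.current_force())
E
```

```text
[0.53880499 0.08751219 0.1140165 ] [ 6.22786316 28.29818454 12.5840486 ]
```

View pics/s2.png

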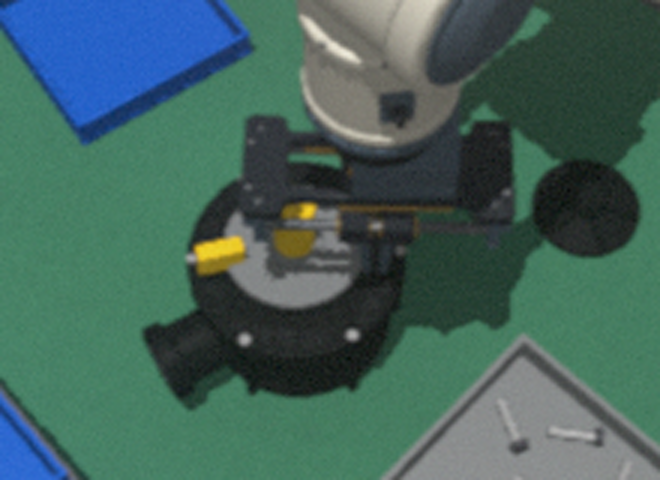

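The view shows the cover has turned, with the free ear at crop (218,256), or full-image (272.7,285.3). I'll compute its angle. The radial and vertical forces suggest the finger may have ridden up on something.

```bash
python3 - <<'E'
from push import *
c=arm.get_calibration("scene");im=arm.snapshot("scene")
for b in blobs(mask(im,"yellow"),15)[0]:
    if 250<b[1][0]<340 and 240<b[1][1]<320:
        d=ray(c,b[1],.113)-C;print(b,d,np.hypot(*d),np.degrees(np.arctan2(d[1],d[0])))
E
```

```text
(np.int32(54), array([299.6, 269.8]), array([294, 267,  12,   6], dtype=int32)) [-0.02097751 -0.01985417] 0.02888328192049262 -136.5759021669564
(np.int32(96), array([297.6, 280.4]), array([292, 277,  13,   9], dtype=int32)) [-0.00017757 -0.00306181] 0.0030669595521706783 -93.3192034589416
(np.int32(162), array([272.5, 284.2]), array([264, 279,  18,  13], dtype=int32)) [ 0.04596219 -0.03310015] 0.05664047128269735 -35.759935192160476
```

The free ear sits at −36°, so the cover has turned about 65°. The catch was felt early (about 10°), and the force now rises steeply past 24 N with the ear held, which matches the end stop. Next I back off, check with the wrist camera, and grip the knob.

```bash
python3 - <<'E'
from push import *
arm.move_l(*pose(122),feed=.05); arm.move_l(pose(122)[0][:2]+[.2],feed=.15)
arm.move_to([.555,.044,.26],down(-126)); arm.sleep(.2)
c=arm.get_calibration("wrist");im=arm.snapshot("wrist")
e=[]
for b in blobs(mask(im,"yellow"),200)[0]:
    p=ray(c,b[1],.124);d=p-C
    if np.hypot(*d)<.09: print(b,p,np.hypot(*d),np.degrees(np.arctan2(d[1],d[0]))); e+=[p] if np.hypot(*d)>.04 else []
if len(e)==2: d=e[0]-e[1];print("mid",(e[0]+e[1])/2,np.degrees(np.arctan2(d[1],d[0])))
print(arm.current_t());cv2.imwrite("pics/w2.png",im[:,:,::-1])
E
```

```text
(np.int32(715), array([295.4, 141.9]), array([285, 121,  21,  43], dtype=int32)) [0.62691965 0.01628461] 0.056683762778728095 -29.73599450881746
(np.int32(1174), array([303.1, 212.1]), array([285, 192,  37,  41], dtype=int32)) [0.57612242 0.04591952] 0.002190368362528538 136.07400686302043
(np.int32(243), array([314.3, 260.1]), array([303, 246,  18,  39], dtype=int32)) [0.53546876 0.06353175] 0.04636272237530796 155.62834662544353
mid [0.5811942  0.03990818] -27.322662095830943
17.1833
```

View pics/w2.png

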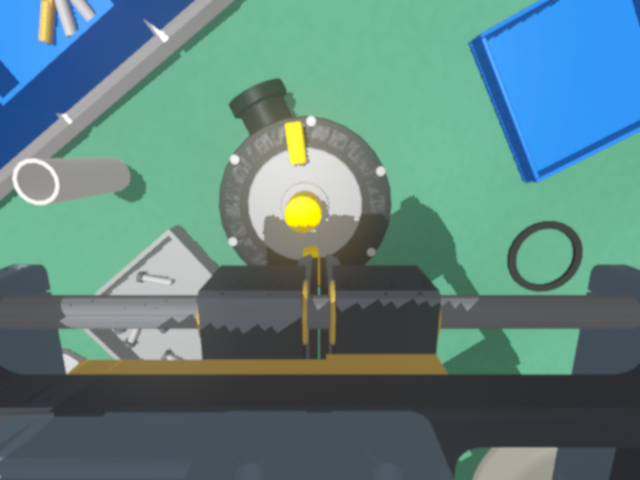

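The wrist view shows the knob at (303,212), the far ear at (295,142) and the near ear at (314,255), partly hidden by the gripper. The cover angle is about 148–150°. Next: grip and trial lift.

```bash
python3 - <<'E'
from push import *
arm.grip(.062); arm.move_to([*C,.2],down(-121)); f0=np.array(arm.current_force())
arm.move_l([*C,.117],feed=.08); arm.sleep(.1); print("down",np.array(arm.current_force())-f0)
arm.grip(.02); print(arm.current_width(),arm.current_grasp_force(),np.array(arm.current_force())-f0)
p=np.array(arm.current_ee_pos());ok=True
for i in range(1,7):
    arm.move_l([*p[:2],p[2]+.003*i],feed=.03)
    f=np.array(arm.current_force())-f0; print(i,f.round(1),arm.current_width())
    if f[2]<-14: ok=False;break
print(ok,arm.current_t(),arm.current_ee_pos())
E
```

```text
down [ 0.14542287  0.42677902 -0.27026145]
0.02964165765603177 30.0001323223114 [-1.45353369 -0.81208609 -0.67916837]
1 [ 0.2 -0.5 -2.7] 0.029193889853585012
2 [-0.1 -0.4 -2.4] 0.029557327865401658
3 [ 0.6 -0.6 -3.2] 0.02935331120625544
4 [-1.   1.4 -2.6] 0.029436637789394197
5 [ 0.4  0.3 -3.6] 0.02956729670816601
6 [ 0.6  0.4 -2.9] 0.02958959865848737
True 21.9667 [0.57759532 0.04434272 0.13513103]
```

The cover is free and carrying about 3 N. I'll lift it out, carry it over and set it down.

```bash
python3 - <<'E'
from push import *
T=[.516,-.266]
arm.move_l([*C,.24],feed=.08)
arm.move_l([*T,.24],feed=.15); arm.sleep(.2); f0=np.array(arm.current_force()); print(f0,arm.current_width())
cv2.imwrite("pics/s3.png",arm.snapshot("side")[:,:,::-1])
arm.move_l([*T,.102],feed=.08); z=.102
while z>.084:
    z-=.001; arm.move_l([*T,z],feed=.02); f=np.array(arm.current_force())-f0
    if f[2]>3.5: break
print(z,f,arm.current_t())
cv2.imwrite("pics/s4.png",arm.snapshot("side")[:,:,::-1])
E
```

```text
[-0.08800226  0.41721973 -2.77889021] 0.029351619487017495
0.09099999999999998 [-3.14739945  1.35176047 17.44029417] 30.5667
```

View pics/s4.png

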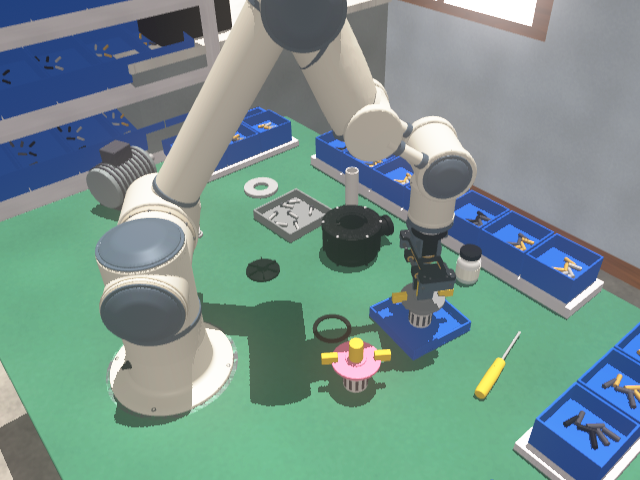

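The side view shows the basket foot at (420,322), in the middle of the blue tray, and contact came at the expected height. I'll release and retreat upward.

```bash
python3 - <<'E'
from push import *
T=[.516,-.266]
arm.move_l([*T,.0915],feed=.02); print(arm.current_force())
arm.grip(.062); arm.sleep(.2); arm.move_l([*T,.26],feed=.08); arm.sleep(.3)
print(arm.current_t(),arm.current_grasp_force(),arm.current_force())
cv2.imwrite("pics/s5.png",arm.snapshot("side")[:,:,::-1])
E
```

```text
[-2.16341772  0.55655175  8.36498674]
34.2917 0.0 [-0.15609565 -0.07644879  0.014352  ]
```

View pics/s5.png

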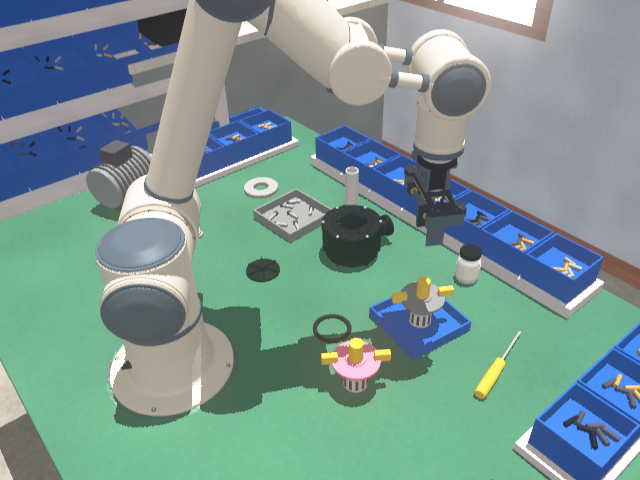

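The strainer stands free in the tray with the gripper clear above it. I'll check its tilt numerically before handing in.

```bash
python3 - <<'E'
from push import *
T=np.array([.516,-.266])
for n in("scene","side"):
    c=arm.get_calibration(n);im=arm.snapshot(n)
    print(n,"pred knob mid",proj(c,[*T,.107+.005]),"ears mid",proj(c,[*T,.088]),"foot",proj(c,[*T,.005]))
    k=proj(c,[*T,.1])
    for b in blobs(mask(im,"yellow"))[0]:
        if np.hypot(*(b[1]-k))<45: print(b)
E
```

```text
scene pred knob mid [233.8254798  184.95867496] ears mid [235.17033388 191.00907247] foot [239.50083556 210.4916742 ]
(np.int32(202), array([233. , 186.2]), array([226, 177,  14,  20], dtype=int32))
(np.int32(102), array([255.9, 187.5]), array([249, 183,  14,   9], dtype=int32))
(np.int32(103), array([211.7, 194.6]), array([205, 190,  14,  10], dtype=int32))
side pred knob mid [421.93890274 286.8810086 ] ears mid [421.05860912 294.64943956] foot [418.15620827 320.26259879]
(np.int32(250), array([423.1, 287.6]), array([417, 277,  14,  22], dtype=int32))
(np.int32(130), array([445.7, 290.4]), array([438, 286,  16,  10], dtype=int32))
(np.int32(130), array([398.9, 296.8]), array([392, 292,  15,  11], dtype=int32))
```

```bash
python3 -c "
from rig import arm
print(arm.sign_off(),arm.current_t())"
```

```text
the job is handed in; nothing more can be done
the job is handed in; nothing more can be done
```

I unlocked the strainer, lifted it out of the housing, stood it upright in the blue tray and let go, then handed the job in at about 34 s; the hand-in call returned no verdict.

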